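# Sort the keyed hubs at the garage bench

## Robot

A 6-joint arm with a two-finger parallel gripper is mounted at the origin on the work surface. World frame = base frame: x ahead of the robot, y to its left, z up, the work surface at z = 0. Lengths are in m, angles in rad, forces in N, time in s.
With the tool pointing down it reaches from about 0.275 to 0.725 m from the base axis. Payload 5.6 kg.
Tool frame: the origin (TCP) lies midway between the tips of the shut fingers; the grasp point (between the pads) lies 19 mm behind it; z points along the fingers, y is the line along which they close (so a half turn about z gives the same grasp; the last joint's range is limited). The gripper opens to 85 mm and grips with 20 to 120 N. Pads are 22 mm wide; open, the fingers measure 114 mm over their backs; the gripper's body (76 mm by 85 mm) begins 54 mm behind the grasp point. The pads swing forward as they close: fully open they stand 13 mm farther back than shut.
Start: joints at [-0.95, 0.255, 0.108, 0, -1.424, -0.285], TCP at [0.181, -0.519, 0.231] pointing down, gripper open.
Joint ranges: [-2.95, 2.95], [-1.21, 1.97], [-1.09, 1.5], [-2.87, 1.71], [-2.94, -0.07], [-3.05, 3.05]. Speed limits (rad/s): [2.57, 2.57, 3.14, 3.14, 3.14, 3.14].

## Interface

Orientations are given as a 3x3 rotation matrix whose columns are the frame's x, y, z axes.
In Python, from station import env gives the robot as it stands. The module is installed in compiled form; this text tells all that it offers.
- The arm moves only by the tool servo_tool, never from a script. Its argument "moves" is a list of rows, each a list of 3 entries, a list of its own where there are three numbers: the shift along the tool's x, y, z in m, then the turn about the tool's z in units of 6 degrees (1.0 is 6 degrees), then the opening, from 0 (shut) to 1 (fully open). A call has 1 to 12 rows; each row is the pose to reach, as a shift and turn from the pose commanded when the call began, along the tool's axes at that moment; what a row does not reach only later rows make up. A row lasts 1/10 s, in which the tool goes at most 50 mm and 8.59 degrees, less where a joint would pass 70% of its speed; a pose out of reach is approached as far as the arm can. A call with a gripper value outside its range is refused whole. The fingers move at their own pace and stop on an object; "grip_force" is the grip in N (left out, the last holds). Time passes only in rows, so rows that repeat a pose let the fingers close. It gives the time, the measured TCP pose, the force, the opening and the grip force at its end, in the units of the state.
- env.get_obs(): the state, without advancing time (a new reading comes with each control period).
- env.grab_frame(name): name is "scene" or "top"; returns (picture, depth): 420x560x3 uint8, blue, green, red; 420x560 float32, m along the optical axis (not along the pixel's ray), 0 where there is no reading.
- env.camera_model(name): a dict with "fx", "fy", "cx", "cy" (pixels), "dist" ([k1, k2, p1, p2, k3] as OpenCV has them; the pictures are not rectified), "pose" (4x4, takes a point from camera to world coordinates). Camera axes: x right, y up, looking along -z (the intrinsics and any distortion apply to the point x, -y, -z); pixel columns grow to the right and rows downward; lengths in m; the calibration is good to about 2 mm. A picture is of the moment at which its call begins. camera_model takes no time and is no camera call.
- env.hand_in(): hands the job in; it is judged then, once.
The state is a dict: "t": time; "joint_pos": joint angles; "qd": joint speeds; "joint_efforts": joint torques, N m; "position": TCP position; "tool_rot": TCP orientation; "ft_force": force on the tool from outside, world axes, zero at the start; "wrist_torque": the same for the moment, N m; "grip_width": finger opening in m; "gripper_force": force on a finger pad.
Only numpy, scipy, OpenCV 4.12 (cv2) and the standard library are available. Lean on these libraries where they do the work, as an engineer would, in place of code of your own. Each camera call takes 0.05 s, during which the arm holds its last target. There are 200 camera calls.

## Task

Sort the four steel hubs by their keyways: the one with its keyway on the same side as its lug goes on the keyed gauge shaft, pushed fully home on the plate; the two with the keyway opposite the lug go into the white tray, one lying flat in each bay; and the one without a keyway lies flat in the round dish. Set each down without dropping it, let go of everything, and leave the can, the mug and the spanner where they are.

Things in the scene. Friction and masses are not known exactly. Their poses are not given: they have to be found in the camera images.
- hub_a: Steel hub, about 0.4 kg: round flange 68 mm across, 10 thick; round boss 52 across on it, top 35 above the underside; 30 mm bore through; lug 18 wide, 10 thick, reaching 47 mm from the axis. Origin on the bore axis at the underside, z up, +x to the lug. Keyway (notch in the bore wall, 14 wide, out to 21.5 mm from the axis, full height) on the SAME side as the lug, at +x.
- hub_b1: Steel hub, about 0.4 kg: round flange 68 mm across, 10 thick; round boss 52 across on it, top 35 above the underside; 30 mm bore through; lug 18 wide, 10 thick, reaching 47 mm from the axis. Origin on the bore axis at the underside, z up, +x to the lug. This one has the same 14 mm keyway OPPOSITE its lug, at -x. Twin of hub_b2.
- hub_b2: Steel hub, about 0.4 kg: round flange 68 mm across, 10 thick; round boss 52 across on it, top 35 above the underside; 30 mm bore through; lug 18 wide, 10 thick, reaching 47 mm from the axis. Origin on the bore axis at the underside, z up, +x to the lug. This one has the same 14 mm keyway OPPOSITE its lug, at -x. Twin of hub_b1.
- hub_c: Steel hub, about 0.4 kg: round flange 68 mm across, 10 thick; round boss 52 across on it, top 35 above the underside; 30 mm bore through; lug 18 wide, 10 thick, reaching 47 mm from the axis. Origin on the bore axis at the underside, z up, +x to the lug. This one has a plain round bore with NO keyway.
- gauge: Fixed grey plate 120 (x) x 100 mm, 12 thick; at its middle a steel shaft 24 mm across, tip 62 above the table, tapered to 14 over the top 8. Dark key 8 wide on its +x side, out to 18 mm from the axis, top 44 above the table. Dark stop block 38 to 50 mm out on the -x side, top 24 above the table, bars a lug there. Origin on the axis at table level. A home hub's underside is 12 above the table.
- tray: Fixed white plastic tray, 125 (x) x 241 (y) mm, 22 mm high, walls and floor 4 mm thick, parted across the middle (y = 0) into two equal bays about 117 x 114.5 mm, their centres at y = +59.3 and -59.3 mm. Origin under its centre, at the table.
- dish: Fixed round aluminium parts dish, 154 mm across the rim, 22 mm high, wall 3 mm, floor 4 mm thick and about 140 mm across. Origin under its centre, at the table.
- can: Bystander: closed can, yellow label, 56 mm across, 150 mm tall, standing. Origin under its centre.
- mug: Bystander: white mug, 76 mm across, 85 mm tall, standing. Origin under its centre.
- spanner: Bystander: steel spanner 180 mm long lying along its x axis beyond the trays. Origin at the underside, in its length's middle.
Not all that is in view belongs to the job. What is shaped like the hub_b1 but brown is not meant. What is shaped like the gauge but pink is not meant.

How it is judged:
At the end, for the whole second after the job is handed in: hub_a on the shaft: within 6 mm of its axis, at most 4 mm above the plate, lug along the key (0.35 rad); hub_b1, hub_b2 in different tray bays, within 30 mm of the centre in x and y; hub_c within 45 mm of the dish centre; these at most 5 mm above the floor; all level (0.1 rad), at rest (horizontal distance between hub_a and gauge below 0.006 m and z of hub_a in the frame of gauge between 0.008 and 0.016 m and angle between the x axis of hub_a and the x axis of gauge, either way round below 0.35 rad and ((x of hub_b1 in the frame of tray between -0.03 and 0.03 m and y of hub_b1 in the frame of tray between 0.0293 and 0.0893 m and z of each of hub_b1, hub_b2 in the frame of tray below 0.009 m and x of hub_b2 in the frame of tray between -0.03 and 0.03 m and y of hub_b2 in the frame of tray between -0.0893 and -0.0293 m) or (x of hub_b1 in the frame of tray between -0.03 and 0.03 m and y of hub_b1 in the frame of tray between -0.0893 and -0.0293 m and z of each of hub_b1, hub_b2 in the frame of tray below 0.009 m and x of hub_b2 in the frame of tray between -0.03 and 0.03 m and y of hub_b2 in the frame of tray between 0.0293 and 0.0893 m)) and horizontal distance between hub_c and dish below 0.045 m and z of hub_c in the frame of dish below 0.009 m and angle between each of hub_a, hub_b1, hub_b2, hub_c's own z axis and vertical below 0.1 rad and linear speed of each of hub_a, hub_b1, hub_b2, hub_c below 0.02 m/s and angular speed of each of hub_a, hub_b1, hub_b2, hub_c below 0.3 rad/s); the robot touches nothing.
It fails at once if the can is shifted by more than 30 mm or knocked over (distance of can from where it was at the start of the episode above 0.03 m or angle between can's own z axis and vertical above 0.5 rad).
It fails at once if the mug is shifted by more than 30 mm or knocked over (distance of mug from where it was at the start of the episode above 0.03 m or angle between mug's own z axis and vertical above 0.5 rad).
It fails at once if the spanner is shifted by more than 30 mm or knocked over (distance of spanner from where it was at the start of the episode above 0.03 m or angle between spanner's own z axis and vertical above 0.5 rad).
It fails at once if a hub is dropped (falls free faster than 0.9 m/s, a fall of over 40 mm) ((linear speed of hub_a above 0.9 m/s and contact force between the fingers and hub_a below 0.01 N) or (linear speed of hub_b1 above 0.9 m/s and contact force between the fingers and hub_b1 below 0.01 N) or (linear speed of hub_b2 above 0.9 m/s and contact force between the fingers and hub_b2 below 0.01 N) or (linear speed of hub_c above 0.9 m/s and contact force between the fingers and hub_c below 0.01 N)).
It also fails if it takes over 96 s, if anything falls off the work surface, if the arm or the gripper's body presses on something with over 40 N, if the wrist force passes 120 N, or if a joint passes its speed limit or range.

## Working session

There is one attempt and no reset: what is moved stays moved. The work goes in short steps, Python scripts to look and compute and a tool call to move; the robot and the scene stay as the last step left them, time stands still between calls to the robot, and variables do not carry over. Pictures are saved under pics/ and viewed, at most 14 in all, crops included, and the job is handed in when it is done.

Besides the shell and the picture viewer there is one more tool, called as name(argument=value, ...), one argument or row to a line, values as JSON. servo_tool: Moves the arm, as the interface text tells. Its arguments: {"type":"object","properties":{"moves":{"type":"array"},"grip_force":{"type":"number"}},"required":["moves"]}

```bash
mkdir -p pics; cat > h.py <<'E'
import numpy as np, cv2, pickle
from station import env
def grab(n):
    p,d=env.grab_frame(n); return p.copy(),d.copy()
def ray(m,uv):
    K=np.array([[m['fx'],0,m['cx']],[0,m['fy'],m['cy']],[0,0,1.]])
    q=cv2.undistortPoints(np.float64(uv).reshape(-1,1,2),K,np.array(m['dist'],float)).reshape(-1,2)
    return np.c_[q[:,0],-q[:,1],-np.ones(len(q))]
def onplane(m,uv,z):
    P=np.array(m['pose']); r=ray(m,uv)@P[:3,:3].T; o=P[:3,3]
    return o+r*((z-o[2])/r[:,2])[:,None]
def cloud(m,d):
    v,u=np.mgrid[:d.shape[0],:d.shape[1]]
    r=ray(m,np.c_[u.ravel(),v.ravel()])*d.ravel()[:,None]
    P=np.array(m['pose']); return (r@P[:3,:3].T+P[:3,3]).reshape(*d.shape,3)
E
python3 - <<'E'
from h import *
for n in ('top','scene'):
    p,d=grab(n); m=env.camera_model(n); cv2.imwrite(f'pics/{n}0.png',p); pickle.dump((p,d,m),open(n+'0.pkl','wb'))
    print(n,m['fx'],m['dist'],np.round(m['pose'],3).tolist())
o=env.get_obs(); print(o['t'],o['position'],np.round(o['tool_rot'],3))
E
```

```text
top 435.3472421393615 [-0.10225143  0.          0.          0.          0.        ] [[0.015, 0.984, -0.18, 0.256], [-1.0, 0.014, -0.002, -0.01], [0.0, 0.18, 0.984, 1.555], [0.0, 0.0, 0.0, 1.0]]
scene 496.2961062834615 [0.00936216 0.         0.         0.         0.        ] [[-0.833, -0.425, 0.355, 1.041], [0.554, -0.656, 0.513, 0.74], [0.015, 0.623, 0.782, 1.165], [0.0, 0.0, 0.0, 1.0]]
0.1 [ 0.18114249 -0.51885707  0.2305242 ] [[-0.944 -0.329 -0.001]
 [-0.329  0.944  0.002]
 [ 0.     0.002 -1.   ]]
```

View pics/top0.png

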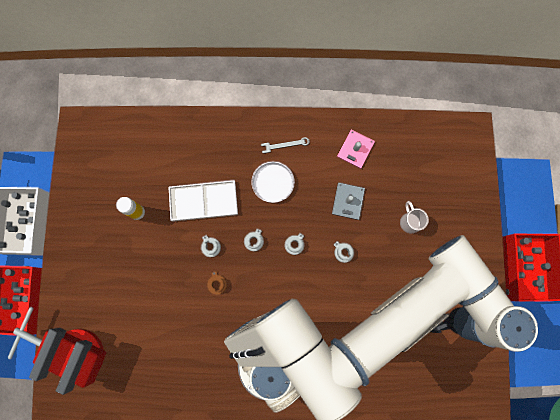

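View pics/scene0.png

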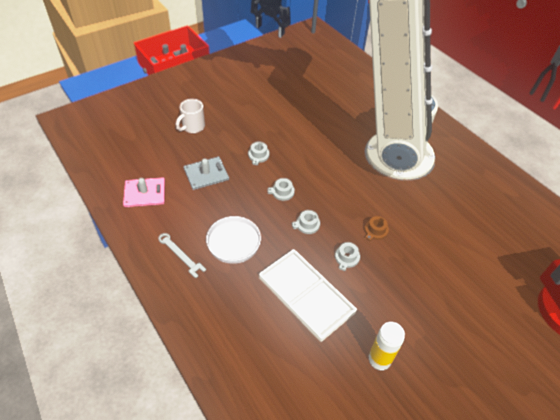

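The top view shows four steel hubs at (210,245), (254,240), (294,244) and (344,252), with the brown decoy at (217,284). The grey gauge is at (349,201), and the pink decoy gauge is at (356,148). The tray is at (204,200) and the dish at (273,182). The can (128,208), mug (413,220) and spanner (286,144) are bystanders. Next I'll enlarge the hubs to see the keyways.

```bash
python3 - <<'E'
from h import *
p,d,m=pickle.load(open('top0.pkl','rb')); s,e,ms=pickle.load(open('scene0.pkl','rb'))
f=lambda im,c,w=18:cv2.resize(im[c[1]-w:c[1]+w,c[0]-w:c[0]+w],(198,198),interpolation=cv2.INTER_CUBIC)
a=[f(p,c) for c in [(210,245),(254,240),(294,244),(344,252)]]
b=[f(s,c) for c in [(348,255),(308,222),(284,189),(259,152)]]
g=[f(p,(349,201),25),f(s,(206,172),25),f(p,(217,284)),f(s,(377,226))]
cv2.imwrite('pics/crop0.png',np.vstack([np.hstack(a),np.hstack(b),np.hstack(g)]))
E
```

```text
(no output)
```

View pics/crop0.png

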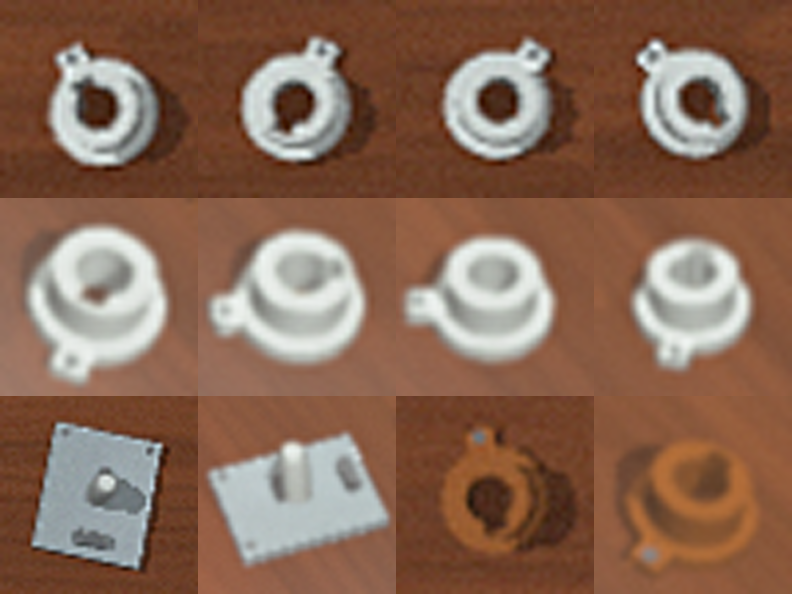

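Going left to right in the top view: (210,245) has its keyway on the lug side, so it is hub_a. (254,240) and (344,252) have it opposite the lug, so they are the b hubs. (294,244) is plain, so it is hub_c. The grey gauge's stop block is at the image bottom, so its key points up and away from the robot.

```bash
cat > meas.py <<'E'
from h import *
from scipy.optimize import least_squares
def circ(P):
    f=lambda q:np.hypot(P[:,0]-q[0],P[:,1]-q[1])-q[2]
    return least_squares(f,[*P.mean(0)[:2],.03],loss='soft_l1',f_scale=.001).x
def hub(p,d,m,c,z0=0.,w=26):
    C=cloud(m,d); c=np.array(c); v0,u0=max(c[1]-w,0),max(c[0]-w,0)
    S=C[v0:v0+2*w,u0:u0+2*w]; I=p[v0:v0+2*w,u0:u0+2*w]
    z=S[...,2]-z0
    hsv=cv2.cvtColor(I,cv2.COLOR_BGR2HSV)
    grey=(hsv[...,1]<60)&(hsv[...,2]>110)
    top=S[(z>.029)&(z<.041)&grey]
    return S,grey,z,top
if __name__=='__main__':
  P={'h1':[(210,245),(348,255)],'h2':[(254,240),(308,222)],'h3':[(294,244),(284,189)],'h4':[(344,252),(259,152)]}
  for k,cs in P.items():
    for n,c in zip(('top','scene'),cs):
      p,d,m=pickle.load(open(n+'0.pkl','rb'))
      S,g,z,top=hub(p,d,m,c)
      # outer contour of top face, at plane z=.035
      cx=(top.max(0)+top.min(0))/2
      low=S[(z>.004)&(z<.016)&g]; r=np.hypot(*(low[:,:2]-cx[:2]).T); lug=low[(r>.0375)&(r<.055)]
      lv=lug.mean(0)-cx
      print(k,n,len(top),'ctr',np.round(cx[:2]*1e3,1),'mean',np.round(top.mean(0)*1e3,1),'ext',np.round(np.ptp(top,0)*1e3,1),'lug',len(lug),np.round(np.degrees(np.arctan2(lv[1],lv[0])),1),np.round(np.hypot(*lv[:2])*1e3,1))
E
python3 meas.py; python3 - <<'E'
from h import *
for n,c in (('top',{'gauge':(349,201),'tray':(204,200),'dish':(273,182)}),('scene',{'gauge':(206,172),'tray':(307,293),'dish':(233,240)})):
    p,d,m=pickle.load(open(n+'0.pkl','rb')); C=cloud(m,d)
    hsv=cv2.cvtColor(p,cv2.COLOR_BGR2HSV)
    for k,(u,v) in c.items():
        lo,hi,th={'gauge':(.008,.017,90),'tray':(.001,.03,150),'dish':(.001,.03,150)}[k]
        M=((C[...,2]>lo)&(C[...,2]<hi)&(hsv[...,1]<70)).astype(np.uint8)
        B=np.zeros_like(M); w=62; B[max(v-w,0):v+w,u-w:u+w]=1; M*=B
        _,L,st,ce=cv2.connectedComponentsWithStats(M)
        i=1+np.argmin(np.hypot(*(ce[1:]-[u,v]).T)+1e3*(st[1:,4]<150)); Q=C[L==i]
        if k!='gauge': Q=Q[Q[:,2]>.016]
        r=cv2.minAreaRect((Q[:,:2]*1e3).astype(np.float32))
        print(n,k,len(Q),np.round(r[0],1),np.round(r[1],1),round(r[2],1),'z',np.round(np.median(Q[:,2])*1e3,1))
    u,v=c['gauge']; S=C[v-20:v+20,u-20:u+20].reshape(-1,3)
    for a,b in((.05,.07),(.02,.05),(.019,.028)):
        T=S[(S[:,2]>a)&(S[:,2]<b)]; print(' shaft',a,len(T),np.round((T.max(0)+T.min(0))*500,1) if len(T) else '')
E
```

```text
h1 top 108 ctr [410.7 220.1] mean [408.2 220.2  34.5] ext [49.7 50.7 11.9] lug 15 35.0 42.8
h1 scene 168 ctr [409.5 225.2] mean [409.3 225.3  32.8] ext [54.4 53.  10. ] lug 23 33.2 42.9
h2 top 102 ctr [434.5  70.9] mean [434.   70.4  34.4] ext [50.2 46.3 11.8] lug 11 -24.0 42.0
h2 scene 138 ctr [432.8  72.7] mean [434.7  74.   33.1] ext [52.9 53.3 10.2] lug 21 -21.1 42.8
h3 top 108 ctr [422.2 -75.1] mean [421.8 -74.9  34.7] ext [49.4 49.6 11.5] lug 13 -32.3 41.0
h3 scene 149 ctr [423.4 -18.7] mean [424.5 -51.3  32.9] ext [ 54.  165.   10.2] lug 39 -75.3 38.8
h4 top 105 ctr [ 396.6 -254. ] mean [ 397.7 -252.7   34.6] ext [50.  50.4 11.3] lug 14 42.5 42.4
h4 scene 101 ctr [ 396.6 -251.2] mean [ 397.4 -249.3   32.9] ext [50.6 52.3  9.9] lug 14 44.1 44.4
top gauge 633 [ 585.8 -271.3] [100.7 120.9] 78.2 z 12.0
top tray 289 [577.8 256.5] [127.6 243.6] 6.0 z 20.9
top dish 132 [650.    5.6] [150.8 150.7] 19.8 z 21.6
 shaft 0.05 35 [ 585.7 -270.9   59.2]
 shaft 0.02 55 [ 584.3 -272.    35. ]
 shaft 0.019 44 [ 584.3 -272.    23.3]
scene gauge 567 [ 586.1 -267.6] [103.3 119.8] 79.0 z 10.9
scene tray 576 [578.7 260.1] [127.8 242. ] 6.5 z 19.8
scene dish 213 [649.4   7.8] [153.5 150.6] 58.4 z 19.6
 shaft 0.05 37 [ 586.  -265.2   57.4]
 shaft 0.02 91 [ 569.2 -260.1   34.6]
 shaft 0.019 47 [ 568.6 -260.1   23.6]
```

servo_tool(
  moves=[
    [[-0.292,0.181,0.03],3.2,1],
    [[-0.292,0.181,0.03],3.2,1],
    [[-0.292,0.181,0.03],3.2,1],
    [[-0.292,0.181,0.03],3.2,1],
    [[-0.292,0.181,0.03],3.2,1],
    [[-0.292,0.181,0.03],3.2,1],
    [[-0.292,0.181,0.03],3.2,1],
    [[-0.292,0.181,0.11],3.2,1],
    [[-0.292,0.181,0.11],3.2,1],
    [[-0.292,0.181,0.11],3.2,1],
    [[-0.292,0.181,0.11],3.2,1],
  ],
  grip_force=60,
)

```text
t: 1.2
position: [0.3973, -0.2526, 0.1219]
tool_rot: [[-1.0, -0.001, -0.001], [-0.001, 1.0, -0.001], [0.001, -0.001, -1.0]]
ft_force: [-0.1, -0.3, 1.4]
grip_width: 0.0852
gripper_force: 0.0
```

servo_tool(
  moves=[
    [[0,0,0.04],0,1],
    [[0,0,0.08],0,1],
    [[0,0,0.108],0,1],
    [[0,0,0.108],0,1],
    [[0,0,0.108],0,1],
    [[0,0,0.108],0,0],
    [[0,0,0.108],0,0],
    [[0,0,0.108],0,0],
    [[0,0,0.108],0,0],
    [[0,0,0.108],0,0],
    [[0,0,0.108],0,0],
    [[0,0,0.108],0,0],
  ],
)

```text
t: 2.4
position: [0.3987, -0.2529, 0.0157]
tool_rot: [[-1.0, -0.002, 0.003], [-0.002, 1.0, -0.002], [-0.003, -0.002, -1.0]]
ft_force: [-3.2, 1.3, 10.6]
grip_width: 0.051
gripper_force: 60.7
```

servo_tool(
  moves=[
    [[0,0,-0.04],0,0],
    [[0,0,-0.08],0,0],
    [[0,0,-0.12],0,0],
    [[-0.186,0.452,-0.12],0,0],
    [[-0.186,0.452,-0.12],0,0],
    [[-0.186,0.452,-0.12],0,0],
    [[-0.186,0.452,-0.12],0,0],
    [[-0.186,0.452,-0.12],0,0],
    [[-0.186,0.452,-0.12],0,0],
    [[-0.186,0.452,-0.12],0,0],
    [[-0.186,0.452,-0.12],0,0],
    [[-0.186,0.452,-0.12],0,0],
  ],
)

```text
t: 3.6
position: [0.5681, 0.1661, 0.1333]
tool_rot: [[-1.0, -0.001, -0.001], [-0.001, 1.0, 0.0], [0.001, 0.0, -1.0]]
ft_force: [0.5, -1.3, -3.4]
grip_width: 0.0509
gripper_force: 65.5
```

servo_tool(
  moves=[
    [[0,0.05,0],0,0],
    [[0,0.05,0],0,0],
    [[0,0.05,0],0,0],
  ],
)

```text
t: 3.9
position: [0.5674, 0.2153, 0.1326]
tool_rot: [[-1.0, -0.003, -0.002], [-0.003, 1.0, -0.001], [0.002, -0.001, -1.0]]
ft_force: [-0.2, -1.1, -3.6]
grip_width: 0.051
gripper_force: 65.6
```

servo_tool(
  moves=[
    [[-0.017,-0.016,0.02],0,0],
    [[-0.017,-0.016,0.05],0,0],
    [[-0.017,-0.016,0.08],0,0],
    [[-0.017,-0.016,0.1],0,0],
    [[-0.017,-0.016,0.107],0,0],
    [[-0.017,-0.016,0.112],0,0],
    [[-0.017,-0.016,0.112],0,0],
    [[-0.017,-0.016,0.112],0,0],
  ],
)

```text
t: 4.7
position: [0.5861, 0.1983, 0.0227]
tool_rot: [[-1.0, -0.001, 0.002], [-0.001, 1.0, 0.001], [-0.002, 0.001, -1.0]]
ft_force: [0.3, -0.1, -3.7]
grip_width: 0.0506
gripper_force: 65.6
```

servo_tool(
  moves=[
    [[0,0,0.002],0,0],
    [[0,0,0.003],0,0],
    [[0,0,0.003],0,0],
  ],
)

```text
t: 5.0
position: [0.5858, 0.1985, 0.0198]
tool_rot: [[-1.0, -0.001, 0.002], [-0.001, 1.0, 0.001], [-0.002, 0.001, -1.0]]
ft_force: [-2.3, 0.3, 5.1]
grip_width: 0.0509
gripper_force: 66.3
```

servo_tool(
  moves=[
    [[0,0,0],0,0.78],
    [[0,0,0],0,0.78],
    [[0,0,0],0,0.78],
    [[0,0,-0.04],0,0.78],
    [[0,0,-0.08],0,0.78],
    [[0,0,-0.1],0,1],
    [[0.152,-0.127,-0.1],0,1],
    [[0.152,-0.127,-0.1],0,1],
    [[0.152,-0.127,-0.1],0,1],
    [[0.152,-0.127,-0.1],0,1],
    [[0.152,-0.127,-0.1],0,1],
    [[0.152,-0.127,-0.1],0,1],
  ],
)

```text
t: 6.2
position: [0.4331, 0.0705, 0.1189]
tool_rot: [[-1.0, -0.0, 0.002], [-0.0, 1.0, 0.001], [-0.002, 0.001, -1.0]]
ft_force: [1.1, 0.4, 0.0]
grip_width: 0.0857
gripper_force: 0.0
```

servo_tool(
  moves=[
    [[0,0,0.04],0,1],
    [[0,0,0.08],0,1],
    [[0,0,0.101],0,1],
    [[0,0,0.101],0,1],
    [[0,0,0.101],0,1],
    [[0,0,0.101],0,0],
    [[0,0,0.101],0,0],
    [[0,0,0.101],0,0],
    [[0,0,0.101],0,0],
    [[0,0,0.101],0,0],
    [[0,0,0.101],0,0],
  ],
)

```text
t: 7.3
position: [0.4344, 0.0712, 0.0191]
tool_rot: [[-1.0, -0.002, 0.003], [-0.002, 1.0, 0.001], [-0.003, 0.001, -1.0]]
ft_force: [-2.5, -0.4, 9.1]
grip_width: 0.0509
gripper_force: 61.1
```

servo_tool(
  moves=[
    [[0,0,-0.04],0,0],
    [[0,0,-0.08],0,0],
    [[0,0,-0.11],0,0],
    [[-0.137,0.246,-0.11],0,0],
    [[-0.137,0.246,-0.11],0,0],
    [[-0.137,0.246,-0.11],0,0],
    [[-0.137,0.246,-0.11],0,0],
    [[-0.137,0.246,-0.11],0,0],
    [[-0.137,0.246,-0.11],0,0],
    [[-0.137,0.246,-0.11],0,0],
    [[-0.137,0.246,-0.11],0,0],
    [[-0.137,0.246,-0.11],0,0],
  ],
)

```text
t: 8.5
position: [0.5695, 0.3164, 0.127]
tool_rot: [[-1.0, -0.0, -0.001], [-0.0, 1.0, -0.001], [0.001, -0.001, -1.0]]
ft_force: [0.2, 0.1, -4.1]
grip_width: 0.0506
gripper_force: 66.1
```

servo_tool(
  moves=[
    [[0,0,0.03],0,0],
    [[0,0,0.06],0,0],
    [[0,0,0.085],0,0],
    [[0,0,0.098],0,0],
    [[0,0,0.103],0,0],
    [[0,0,0.105],0,0],
    [[0,0,0.105],0,0],
    [[0,0,0.105],0,0],
  ],
)

```text
t: 9.3
position: [0.5709, 0.3177, 0.0237]
tool_rot: [[-1.0, -0.001, 0.002], [-0.001, 1.0, 0.002], [-0.002, 0.002, -1.0]]
ft_force: [-0.1, 1.2, -4.1]
grip_width: 0.0505
gripper_force: 66.1
```

servo_tool(
  moves=[
    [[0,0,0.002],0,0],
    [[0,0,0.002],0,0],
    [[0,0,0.002],0,0.78],
    [[0,0,0.002],0,0.78],
    [[0,0,0.002],0,0.78],
    [[0,0,-0.04],0,0.78],
    [[0,0,-0.08],0,0.78],
    [[0,0,-0.1],0,1],
    [[0.149,-0.391,-0.1],0,1],
    [[0.149,-0.391,-0.1],0,1],
    [[0.149,-0.391,-0.1],0,1],
    [[0.149,-0.391,-0.1],0,1],
  ],
)

```text
t: 10.5
position: [0.4983, 0.1286, 0.1224]
tool_rot: [[-1.0, -0.001, 0.001], [-0.001, 1.0, 0.0], [-0.001, 0.0, -1.0]]
ft_force: [1.3, -1.4, 1.5]
grip_width: 0.0854
gripper_force: 0.0
```

servo_tool(
  moves=[
    [[0.049,-0.16,0],0,1],
    [[0.049,-0.16,0],0,1],
    [[0.049,-0.16,0],0,1],
    [[0.049,-0.16,0],0,1],
    [[0.049,-0.16,0],0,1],
    [[0.049,-0.16,0],0,1],
  ],
)

```text
t: 11.1
position: [0.4506, -0.0299, 0.1226]
tool_rot: [[-1.0, 0.0, 0.001], [0.0, 1.0, 0.0], [-0.001, 0.0, -1.0]]
ft_force: [0.6, 0.6, 0.1]
grip_width: 0.0856
gripper_force: 0.0
```

Go to (0.4225, -0.0735): x +0.028, y -0.0435.

servo_tool(
  moves=[
    [[0.028,-0.0435,0],0,1],
    [[0.028,-0.0435,0.03],0,1],
    [[0.028,-0.0435,0.07],0,1],
    [[0.028,-0.0435,0.104],0,1],
    [[0.028,-0.0435,0.104],0,1],
    [[0.028,-0.0435,0.104],0,1],
    [[0.028,-0.0435,0.104],0,0],
    [[0.028,-0.0435,0.104],0,0],
    [[0.028,-0.0435,0.104],0,0],
    [[0.028,-0.0435,0.104],0,0],
    [[0.028,-0.0435,0.104],0,0],
    [[0.028,-0.0435,0.104],0,0],
  ],
)

```text
t: 12.3
position: [0.4237, -0.0733, 0.0205]
tool_rot: [[-1.0, -0.002, 0.004], [-0.002, 1.0, -0.0], [-0.004, -0.0, -1.0]]
ft_force: [-2.9, 1.0, 12.0]
grip_width: 0.0504
gripper_force: 60.2
```

servo_tool(
  moves=[
    [[0,0,-0.04],0,0],
    [[0,0,-0.08],0,0],
    [[0,0,-0.11],0,0],
    [[-0.226,0.08,-0.11],0,0],
    [[-0.226,0.08,-0.11],0,0],
    [[-0.226,0.08,-0.11],0,0],
    [[-0.226,0.08,-0.11],0,0],
    [[-0.226,0.08,-0.11],0,0],
    [[-0.226,0.08,-0.11],0,0],
    [[-0.226,0.08,-0.11],0,0],
    [[-0.226,0.08,-0.11],0,0],
  ],
)

```text
t: 13.4
position: [0.6472, 0.0066, 0.1283]
tool_rot: [[-1.0, -0.0, -0.001], [-0.0, 1.0, 0.0], [0.001, 0.0, -1.0]]
ft_force: [-0.2, 0.3, -3.3]
grip_width: 0.0502
gripper_force: 65.3
```

servo_tool(
  moves=[
    [[0,0,0.03],0,0],
    [[0,0,0.06],0,0],
    [[0,0,0.085],0,0],
    [[0,0,0.097],0,0],
    [[0,0,0.1],0,0],
    [[0,0,0.102],0,0],
    [[0,0,0.102],0,0],
    [[0,0,0.102],0,0],
  ],
)

```text
t: 14.2
position: [0.649, 0.0069, 0.0278]
tool_rot: [[-1.0, -0.001, 0.002], [-0.001, 1.0, 0.0], [-0.002, 0.0, -1.0]]
ft_force: [-1.0, -0.9, -2.4]
grip_width: 0.0502
gripper_force: 65.3
```

servo_tool(
  moves=[
    [[0,0,0.002],0,0],
    [[0,0,0.004],0,0],
    [[0,0,0.004],0,0],
    [[0,0,0.004],0,0],
  ],
)

```text
t: 14.6
position: [0.6488, 0.0069, 0.0247]
tool_rot: [[-1.0, -0.001, 0.002], [-0.001, 1.0, -0.0], [-0.002, -0.0, -1.0]]
ft_force: [-4.3, 1.6, 7.6]
grip_width: 0.0503
gripper_force: 66.3
```

servo_tool(
  moves=[
    [[0,0,0],0,0.82],
    [[0,0,0],0,0.82],
    [[0,0,0],0,0.82],
    [[0,0,-0.04],0,0.82],
    [[0,0,-0.08],0,0.82],
    [[0,0,-0.1],0,1],
    [[0.239,0.215,-0.1],0,1],
    [[0.239,0.215,-0.1],0,1],
    [[0.239,0.215,-0.1],0,1],
    [[0.239,0.215,-0.1],0,1],
    [[0.239,0.215,-0.1],0,1],
    [[0.239,0.215,-0.1],0,1],
  ],
)

```text
t: 15.8
position: [0.4236, 0.2083, 0.1225]
tool_rot: [[-1.0, -0.0, 0.001], [-0.0, 1.0, 0.0], [-0.001, 0.0, -1.0]]
ft_force: [1.5, 1.9, 1.3]
grip_width: 0.0853
gripper_force: 0.0
```

```bash
python3 - <<'E'
from h import *
o=env.get_obs(); print(o['t'],o['position'],o['joint_pos'])
p,d=grab('top'); s,_=grab('scene'); m=env.camera_model('top'); pickle.dump((p,d,m),open('top1.pkl','wb'))
cv2.imwrite('pics/mid.png',np.hstack([cv2.resize(p[140:280,150:400],(400,224)),cv2.resize(s[120:360,180:420],(224,224))]))
E
```

```text
15.8 [0.42360717 0.20827464 0.1225082 ] [ 7.90343458e-01  1.66296757e-01 -2.91489299e-01  2.18126510e-04
 -1.11214997e+00 -2.36078645e+00]
```

View pics/mid.png

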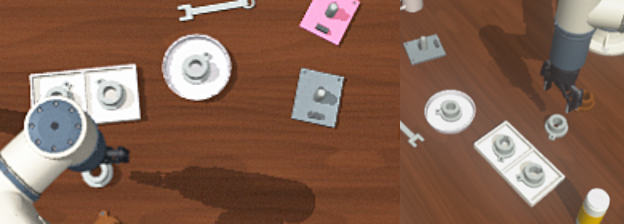

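The three other hubs are in place: two in the tray bays and the plain one in the dish. For hub_a I'll grip along both axes to centre it.

servo_tool(
  moves=[
    [[0.0136,0.014,0.02],-15,1],
    [[0.0136,0.014,0.02],-15,1],
    [[0.0136,0.014,0.02],-15,1],
    [[0.0136,0.014,0.02],-15,1],
    [[0.0136,0.014,0.02],-15,1],
    [[0.0136,0.014,0.02],-15,1],
    [[0.0136,0.014,0.02],-15,1],
    [[0.0136,0.014,0.02],-15,1],
    [[0.0136,0.014,0.02],-15,1],
    [[0.0136,0.014,0.02],-15,1],
    [[0.0136,0.014,0.02],-15,1],
    [[0.0136,0.014,0.02],-15,1],
  ],
)

```text
t: 17.1
position: [0.4118, 0.2211, 0.1024]
tool_rot: [[0.001, -1.0, 0.0], [-1.0, -0.001, 0.0], [-0.0, -0.0, -1.0]]
ft_force: [-1.1, 0.9, 0.8]
grip_width: 0.0853
gripper_force: 0.0
```

servo_tool(
  moves=[
    [[0,0,0.04],0,1],
    [[0,0,0.08],0,1],
    [[0,0,0.082],0,1],
    [[0,0,0.082],0,1],
    [[0,0,0.082],0,0],
    [[0,0,0.082],0,0],
    [[0,0,0.082],0,0],
    [[0,0,0.082],0,0],
    [[0,0,0.082],0,0],
    [[0,0,0.082],0,0],
    [[0,0,0.082],0,0],
  ],
)

```text
t: 18.2
position: [0.4117, 0.222, 0.0224]
tool_rot: [[0.001, -1.0, 0.002], [-1.0, -0.001, 0.002], [-0.002, -0.002, -1.0]]
ft_force: [-6.1, -0.9, 11.1]
grip_width: 0.0499
gripper_force: 60.0
```

servo_tool(
  moves=[
    [[0,0,0],0,1],
    [[0,0,0],0,1],
    [[0,0,0],0,1],
    [[0,0,-0.03],0,1],
    [[0,0,-0.03],8,1],
    [[0,0,-0.03],8,1],
    [[0,0,-0.03],8,1],
    [[0,0,-0.03],8,1],
    [[0,0,-0.03],8,1],
    [[0,0,-0.03],8,1],
  ],
)

```text
t: 19.2
position: [0.4114, 0.2212, 0.0502]
tool_rot: [[-0.746, -0.666, -0.0], [-0.666, 0.746, -0.0], [0.0, -0.0, -1.0]]
ft_force: [-1.0, 0.3, -0.4]
grip_width: 0.0854
gripper_force: 0.0
```

servo_tool(
  moves=[
    [[0,0,0],7,1],
    [[0,0,0],7,1],
    [[0,0,0],7,1],
    [[0,0,0],7,1],
    [[0,0,0],7,1],
    [[0,0,0],7,1],
    [[0,0,0.03],7,1],
    [[0,0,0.032],7,1],
    [[0,0,0.032],7,1],
  ],
)

```text
t: 20.1
position: [0.411, 0.2207, 0.018]
tool_rot: [[-1.0, -0.003, -0.001], [-0.003, 1.0, -0.002], [0.001, -0.002, -1.0]]
ft_force: [0.9, -0.9, 0.4]
grip_width: 0.0857
gripper_force: 0.0
```

servo_tool(
  moves=[
    [[0,0,0],0,0],
    [[0,0,0],0,0],
    [[0,0,0],0,0],
    [[0,0,0],0,0],
    [[0,0,0],0,0],
    [[0,0,0],0,0],
    [[0,0,0],0,0],
  ],
  grip_force=80,
)

```text
t: 20.8
position: [0.4123, 0.2223, 0.0202]
tool_rot: [[-1.0, -0.002, 0.003], [-0.002, 1.0, 0.002], [-0.003, 0.002, -1.0]]
ft_force: [-2.9, 0.2, 9.6]
grip_width: 0.0495
gripper_force: 82.4
```

servo_tool(
  moves=[
    [[0,0,-0.04],0,0],
    [[0,0,-0.08],0,0],
    [[0,0,-0.11],0,0],
    [[-0.174,-0.3,-0.11],0,0],
    [[-0.174,-0.3,-0.11],0,0],
    [[-0.174,-0.3,-0.11],0,0],
    [[-0.174,-0.3,-0.11],0,0],
    [[-0.174,-0.3,-0.11],0,0],
    [[-0.174,-0.3,-0.11],0,0],
    [[-0.174,-0.3,-0.11],0,0],
    [[-0.174,-0.3,-0.11],0,0],
    [[-0.174,-0.3,-0.11],0,0],
  ],
)

```text
t: 22.0
position: [0.5849, -0.0796, 0.127]
tool_rot: [[-1.0, 0.002, -0.003], [0.002, 1.0, 0.001], [0.003, 0.001, -1.0]]
ft_force: [-0.9, 0.9, -4.6]
grip_width: 0.0494
gripper_force: 87.0
```

servo_tool(
  moves=[
    [[0,-0.19,0],7.6,0],
    [[0,-0.19,0],7.6,0],
    [[0,-0.19,0],7.6,0],
    [[0,-0.19,0],7.6,0],
    [[0,-0.19,0],7.6,0],
    [[0,-0.19,0],7.6,0],
    [[0,-0.19,0],7.6,0],
    [[0,-0.19,0],7.6,0],
    [[0,-0.19,0],7.6,0],
  ],
)

```text
t: 22.9
position: [0.5858, -0.2676, 0.1284]
tool_rot: [[-0.702, 0.712, -0.0], [0.712, 0.702, 0.0], [0.0, 0.0, -1.0]]
ft_force: [0.2, 0.9, -3.9]
grip_width: 0.0495
gripper_force: 87.0
```

```bash
python3 - <<'E'
from h import *
o=env.get_obs(); print(o['t'],o['position'],np.round(o['tool_rot'],3))
p,d=grab('top'); s,e=grab('scene'); m=env.camera_model('top')
pickle.dump((p,d,m,s,e,env.camera_model('scene')),open('g1.pkl','wb'))
cv2.imwrite('pics/g1.png',np.hstack([cv2.resize(p[150:250,300:400],(400,400)),cv2.resize(s[90:210,140:260],(400,400))]))
E
```

```text
22.9 [ 0.58576279 -0.26760119  0.12835168] [[-0.702  0.712 -0.   ]
 [ 0.712  0.702  0.   ]
 [ 0.     0.    -1.   ]]
```

View pics/g1.png

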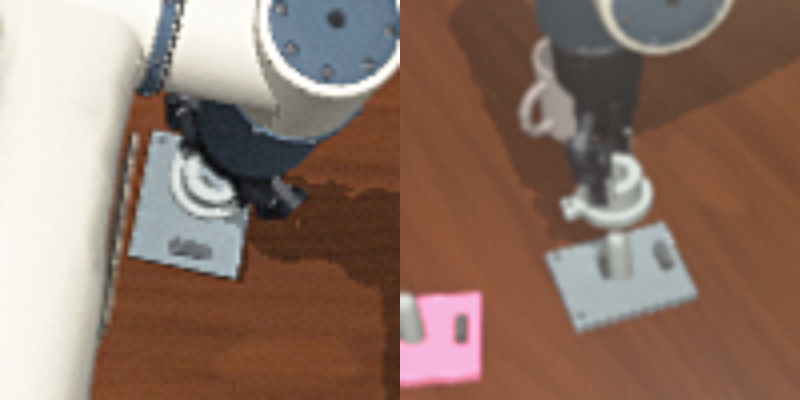

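servo_tool(
  moves=[
    [[-0.0015,-0.0005,0.02],0,0],
    [[-0.0015,-0.0005,0.035],0,0],
    [[-0.0015,-0.0005,0.045],0,0],
    [[-0.0015,-0.0005,0.05],0,0],
    [[-0.0015,-0.0005,0.054],0,0],
    [[-0.0015,-0.0005,0.058],0,0],
    [[-0.0015,-0.0005,0.058],0,0],
  ],
)

```text
t: 23.7
position: [0.5863, -0.27, 0.0701]
tool_rot: [[-0.7, 0.714, -0.0], [0.714, 0.7, 0.0], [0.0, -0.0, -1.0]]
ft_force: [-0.8, -0.1, -5.3]
grip_width: 0.0491
gripper_force: 87.0
```

servo_tool(
  moves=[
    [[0,0,0.003],0,0],
    [[0,0,0.006],0,0],
    [[0,0,0.009],0,0],
    [[0,0,0.012],0,0],
    [[0,0,0.012],0,0],
  ],
)

```text
t: 24.2
position: [0.586, -0.2699, 0.0576]
tool_rot: [[-0.7, 0.714, -0.001], [0.714, 0.7, 0.0], [0.001, -0.0, -1.0]]
ft_force: [0.4, -0.5, -4.4]
grip_width: 0.0497
gripper_force: 87.0
```

The hub is past the key top with no contact force, so I'll take it home.

servo_tool(
  moves=[
    [[0,0,0.006],0,0],
    [[0,0,0.012],0,0],
    [[0,0,0.018],0,0],
    [[0,0,0.022],0,0],
    [[0,0,0.024],0,0],
    [[0,0,0.025],0,0],
    [[0,0,0.025],0,0],
  ],
)

```text
t: 24.9
position: [0.5865, -0.2701, 0.0333]
tool_rot: [[-0.7, 0.714, 0.0], [0.714, 0.7, -0.0], [-0.0, -0.0, -1.0]]
ft_force: [-0.5, -0.5, -3.5]
grip_width: 0.0497
gripper_force: 87.0
```

servo_tool(
  moves=[
    [[0,0,0.002],0,0],
    [[0,0,0.003],0,0],
    [[0,0,0.003],0,0],
  ],
)

```text
t: 25.2
position: [0.5868, -0.2703, 0.0323]
tool_rot: [[-0.7, 0.714, 0.002], [0.714, 0.7, -0.001], [-0.002, 0.001, -1.0]]
ft_force: [-3.2, 2.1, 4.8]
grip_width: 0.0495
gripper_force: 87.9
```

servo_tool(
  moves=[
    [[0,0,0],0,1],
    [[0,0,0],0,1],
    [[0,0,0],0,1],
    [[0,0,0],0,1],
    [[0,0,-0.04],0,1],
    [[0,0,-0.08],0,1],
    [[0,0,-0.12],0,1],
    [[0,0,-0.16],0,1],
    [[0,0,-0.19],0,1],
    [[0,0,-0.19],0,1],
  ],
)

```text
t: 26.2
position: [0.5885, -0.2713, 0.2262]
tool_rot: [[-0.7, 0.714, 0.01], [0.714, 0.7, -0.004], [-0.01, 0.004, -1.0]]
ft_force: [1.6, -0.8, -0.4]
grip_width: 0.0854
gripper_force: 0.0
```

servo_tool(
  moves=[
    [[0.067,-0.354,0],0,1],
    [[0.067,-0.354,0],0,1],
    [[0.067,-0.354,0],0,1],
    [[0.067,-0.354,0],0,1],
    [[0.067,-0.354,0],0,1],
    [[0.067,-0.354,0],0,1],
    [[0.067,-0.354,0],0,1],
    [[0.067,-0.354,0],0,1],
    [[0.067,-0.354,0],0,1],
    [[0.067,-0.354,0],0,1],
  ],
)

```text
t: 27.2
position: [0.2871, -0.4698, 0.2199]
tool_rot: [[-0.7, 0.714, -0.0], [0.714, 0.7, 0.001], [0.0, 0.0, -1.0]]
ft_force: [1.3, -0.1, 0.0]
grip_width: 0.0855
gripper_force: 0.0
```

```bash
cat > fin.py <<'E'
from meas import *
p,d=grab('top'); s,e=grab('scene'); m=env.camera_model('top'); ms=env.camera_model('scene')
o=env.get_obs(); print(o['t'],o['position'])
a=cv2.resize(p[130:280,150:400],(500,300)); b=cv2.resize(s[120:350,170:400],(300,300))
z=lambda im,c:cv2.resize(im[c[1]-20:c[1]+20,c[0]-20:c[0]+20],(400,300))
cv2.imwrite('pics/fin.png',np.vstack([np.hstack([a,b]),np.hstack([z(p,(349,201)),z(s,(206,168))])]))
C=cloud(m,d); hsv=cv2.cvtColor(p,cv2.COLOR_BGR2HSV)
for k,x,y,z0 in (('a',.5860,-.271,.012),('b-',.5842,.1976,.004),('b+',.5717,.3155,.004),('c',.650,.0056,.004)):
    R=np.hypot(C[...,0]-x,C[...,1]-y); z=C[...,2]-z0
    T=C[(R>.015)&(R<.045)&(z>.03)&(z<.041)]; c=(T.max(0)+T.min(0))/2
    print(k,len(T),'off mm',np.round((c[:2]-[x,y])*1e3,1),'top z',np.round(np.median(T[:,2])*1e3,1),'ext',np.round(np.ptp(T,0)*1e3,1))
E
python3 fin.py
```

```text
27.3 [ 0.28776158 -0.46946361  0.219987  ]
a 96 off mm [-0.2  1.6] top z 47.0 ext [49.2 51.  10.2]
b- 85 off mm [ 0.  -3.3] top z 38.1 ext [49.6 50.2 10.6]
b+ 91 off mm [-2. -0.] top z 38.6 ext [52.1 51.5 10.2]
c 92 off mm [-2.4  1.8] top z 38.6 ext [54.4 46.9 10.3]
```

View pics/fin.png

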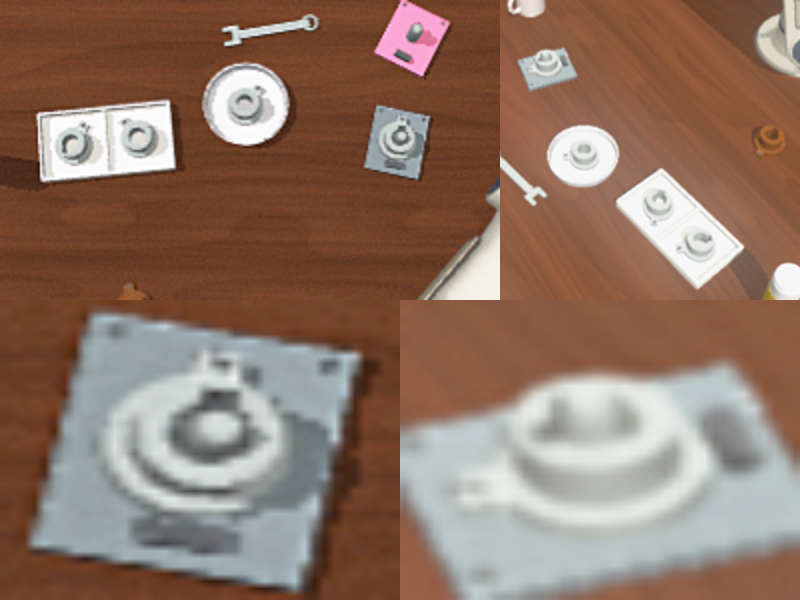

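The final picture shows hub_a home on the grey gauge (its top measures 47 mm up, as it should), with the lug along the key and away from the stop block. One b hub lies in each tray bay and hub_c lies in the dish. The measured tops are 38–39 mm, which means they lie flat, and the gripper is clear of everything.

```bash
python3 -c "
from station import env
print(env.hand_in())"
```

```text
the job is handed in; nothing more can be done
None
```

I handed the job in at about 27 s: hub_a is home on the keyed gauge shaft, one b hub lies flat in each tray bay, hub_c lies flat in the dish, and I never touched the can, mug or spanner; the hand-in returned no verdict.

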